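Eject a spring clip and hold it open over the price card

ROBOT

A 7-joint arm with a two-finger parallel gripper is mounted at the origin on the work surface. World frame = base frame: x ahead of the robot, y to its left, z up, the work surface at z = 0. Lengths are in m, angles in rad, forces in N, time in s.
With the tool pointing down it reaches from about 0.425 to 0.925 m from the base axis. Payload 6.8 kg.
Tool frame: the origin (TCP) lies at the very end of the fingers, on their centre line; the grasp point (between the pads) lies 19 mm behind it; z points along the fingers, y is the line along which they close (so a half turn about z gives the same grasp; the last joint's range is limited). The gripper opens to 85 mm and grips with 20 to 120 N. Pads are 22 mm wide; open, the fingers measure 114 mm over their backs; the gripper's body (76 mm by 85 mm) begins 54 mm behind the grasp point. The pads swing forward as they close: fully open they stand 13 mm farther back than shut.
Start: joints at [-1.261, 0.477, 0.022, 1.555, -0.011, 1.109, -0.083], TCP at [0.274, 0.617, 0.231] pointing down, gripper open.
Joint ranges: [-2.96, 2.96], [-0.34, 2.1], [-1.41, 1.46], [0.24, 2.44], [-1.37, 4.51], [0.17, 1.92], [-2.96, 2.96]. Speed limits (rad/s): [2.39, 2.39, 3.14, 3.14, 3.14, 3.14, 3.14].

INTERFACE

Orientations are given as a rotation vector (axis times angle).
In Python, from bench import monitor, optics, r gives the robot as it stands.
- The arm moves only by the shell command python3 -m crank 'ROWS' [OPENING] [FORCE]. ROWS is JSON, a list of rows, each a list of 2 entries, a list of its own where there are three numbers: the shift along the tool's x, y, z in cm, then the turn, a rotation vector about the tool's x, y, z in rad. A call has 1 to 5 rows; each row shifts and turns the commanded pose from where the row before left it, along the tool's axes as they then stand; what a row does not reach is not made up. A row lasts 1/10 s, in which the tool goes at most 50 mm and 8.59 degrees, less where a joint would pass 70% of its speed; a pose out of reach is approached as far as the arm can. A call is refused whole if a number of a shift passes 5 or a number of a turn 0.15, either way. A call with a gripper value outside its range is refused whole. OPENING is the finger opening in cm, from 0 to 8.54, set as the call begins (- or left out, the last holds). The fingers move at their own pace and stop on an object; FORCE is the grip in N (left out, the last holds). Time passes only in rows, so rows that do not move let the fingers close. It gives the time, the measured TCP pose, the force, the opening and the grip force at its end, in the units of the state.
- monitor.get_obs(): the state, without advancing time (a new reading comes with each control period).
- optics.grab_frame(name): name is "side" or "top" or "wrist"; returns (picture, depth): 420x560x3 uint8, red, green, blue; 420x560 float32, m along the optical axis (not along the pixel's ray), 0 where there is no reading.
- optics.camera_model(name): a dict with "vertical_fov" (degrees; the focal length in pixels is half the picture's height over the tangent of half this angle, whatever the lens; pixels are square), "cx", "cy" (the principal point, pixels), "D" ([k1, k2, p1, p2, k3] as OpenCV has them; the pictures are not rectified), "R" (3x3) and "t" (3): a world point X has camera coordinates R X + t; the wrist camera has in their place "hand_eye" (4x4, takes a point from camera to tool coordinates, whose origin is the TCP and whose axes are the flange's). Camera axes: x right, y down, z forward; pixel columns grow to the right and rows downward; lengths in m; the calibration is good to about 2 mm. A picture is of the moment at which its call begins: read the wrist's pose just before it. camera_model takes no time and is no camera call.
- r.hand_in(): hands the job in; it is judged then, once.
The state is a dict: "clock": time; "joints": joint angles; "qvel": joint speeds; "tau": joint torques, N m; "tcp_pos": TCP position; "orientation": TCP orientation; "contact_force": force on the tool from outside, world axes, zero at the start; "moment": the same for the moment, N m; "grip_width": finger opening in m; "gripper_force": force on a finger pad.
Only numpy, scipy, OpenCV 4.12 (cv2) and the standard library are available. Lean on these libraries where they do the work, as an engineer would, in place of code of your own. Each camera call takes 0.05 s, during which the arm holds its last target. There are 200 camera calls.

TASK

Push the red paddle of the clip dispenser all the way in so that its slide pushes the clip out from under the hood, then pick the clip up by its two handles and squeeze them so that its jaws gape wide. Bring it upright down over the middle of the yellow card's top edge, so that the edge stands between the open jaws, well inside the lips, with one jaw on each side and the clip square to the card and not touching it. Finish while holding the clip there, still squeezed wide open, so that I can slip a sample tag in; leave everything else undisturbed and do not bump the cards.

Things in the scene. Friction and masses are not known exactly. Their poses are not given: they have to be found in the camera images.
- dispenser: Grey clip dispenser, fixed, 210 x 90 mm. Two rails along its x (tops 60 mm up) between 70 mm high walls, 76 mm apart outside, to a stop (72 mm high) at x=+119. A hood (top 138 mm up, 76 mm wide) covers x=-80 to 0, so the clip cannot be gripped there; beyond x=0 it is open above. Origin: on the table, under the middle of the hood's front edge; x = the way the clip is pushed out, z up.
- ejector (a joint): Travel of the spring slide along the dispenser's +x, m: 0 at rest, 0.065 fully pressed. Spring force 1.4 N at rest, 6 N fully pressed; it returns when let go. A full press leaves the clip's origin about 63 mm in front of the hood; the clip stays there when the slide returns.
- ejector_paddle (a point): Middle of the upper rear face of the slide's red paddle; push it to the dispenser's +x. It stands beside the hood, 65 mm to +y of the dispenser's centre line (27 mm from the hood's wall), this point 105 mm up, and moves with the slide. Paddle: 26 mm wide (y), 8 mm thick (x), from 60 to 120 mm above the table. Free space behind it (-x).
- clip: Loose spring clip, about 75 g, hung upright on the rails by black side lugs (out to y=+-32), jaws down, its x along the dispenser's x, origin 64 mm up. Origin: mid-plane, at pivot level; x from orange back plate (36 mm wide, outer flat face x=-14, z=-43 to +66 mm) to black lever; z up. Squeeze the handles along x at about z=+52. Mouth free from the lips (z=-40, ends at -43) up to z=-10 mm.
- clip_lever: The clip's black lever with the moving jaw; origin on the pivot, at clip x=6 mm, z=0; when shut its axes are the clip's. Rounded handle end 34 mm wide: its outer side is at clip x=+36, z=+50 mm when shut, x=+12, z=+56 fully squeezed, so the handles measure 50 mm over the outside shut, 26 mm squeezed. Jaw 32 mm wide.
- fixed_jaw_tip (a point): Middle of the gripping lip of the orange fixed jaw: clip x=-0.5 mm, z=-40 mm.
- lever_jaw_tip (a point): Middle of the gripping lip of the black moving jaw, 40 mm below the pivot: 1 mm from the fixed lip when shut; squeezing the handles moves it to the clip's +x, to about x=+18 mm (19 mm gape, lever turned 0.45 rad, its stop). The spring pushes the handle ends apart with about 2.5 N shut, 7 N fully open.
- card_yellow: Yellow price card, the one to use: 4 mm thick, 90 mm wide, upright in a wooden foot 60 x 100 x 14 mm, fixed. Origin: on the table under the card's middle; x square to its faces, y along its width, z up. Straight top edge 120 mm above the table.
- card_yellow_edge (a point): Middle of the yellow card's top edge; axes as the card's.
- card_blue: Blue price card of the same shape and size, fixed, not to be used; the two may stand in either place.
- teapot: Pink teapot, body 104 mm across, 106 mm high, spout and handle along its x, 166 mm over all; loose bystander. Origin under its centre.
- mug: Blue mug, 76 mm across, 85 mm high; loose bystander. Origin: centre of the underside.
- bowl: Cream bowl, 120 mm across, 55 mm high; loose bystander. Origin: centre of the underside.
- plate: White plate, 160 mm across, 20 mm high; loose bystander. Origin: centre of the underside.
- tape_roll: Pale blue roll of tape lying flat, 90 mm across, 24 mm high; loose bystander. Origin: centre of the underside.
- ruler: Steel ruler lying flat, 250 x 30 x 4 mm, long along its x; loose bystander. Origin: centre of the underside.
- marker: Black marker lying flat, 120 x 16 x 16 mm, long along its x; loose bystander. Origin: centre of the underside.

How it is judged:
On the way, in this order (a step that is already met when the one before it is completed fails the run):
1. the ejector slide is pressed all the way and the clip is pushed out in front of the hood (value of joint ejector above 0.058 m and x of clip in the frame of dispenser above 0.052 m).
2. the clip is lifted clear of the rails in the gripper (height (world z) of clip above 0.1 m and contact force between the fingers and clip above 1.5 N and contact force between clip and dispenser below 0.1 N), for 0.2 s.
At the end, for the whole second after the job is handed in: Fingers hold the clip (over 2 N), jaws gaping over 12 mm; its lips on opposite sides of the yellow card, over 3 mm from its mid-plane, 5 to 30 mm below its edge, within 27 mm of the middle; square and upright within 0.25 rad, still, not pressing on card (0.5 N) or dispenser (0.1 N) (distance between fixed_jaw_tip and lever_jaw_tip above 0.012 m and contact force between the fingers and clip above 2 N and ((x of fixed_jaw_tip in the frame of card_yellow_edge below -0.003 m and x of lever_jaw_tip in the frame of card_yellow_edge above 0.003 m) or (x of lever_jaw_tip in the frame of card_yellow_edge below -0.003 m and x of fixed_jaw_tip in the frame of card_yellow_edge above 0.003 m)) and z of fixed_jaw_tip in the frame of card_yellow_edge between -0.03 and -0.005 m and y of fixed_jaw_tip in the frame of card_yellow_edge between -0.027 and 0.027 m and z of lever_jaw_tip in the frame of card_yellow_edge between -0.03 and -0.005 m and y of lever_jaw_tip in the frame of card_yellow_edge between -0.027 and 0.027 m and angle between the x axis of clip and the x axis of card_yellow, either way round below 0.25 rad and angle between clip's own z axis and vertical below 0.25 rad and contact force between each of clip, the arm, the fingers and card_yellow below 0.5 N and contact force between clip and dispenser below 0.1 N and linear speed of clip below 0.02 m/s); the arm keeps its last pose, push and grip.
It fails at once if a loose piece of crockery or stationery is shifted by more than 25 mm (distance of any of teapot, mug, bowl, plate, tape_roll, ruler, marker from where it was at the start of the episode above 0.025 m).
It fails at once if a price card is struck or pushed with more than 8 N (contact force between any of clip, the arm, the fingers and card_yellow above 8 N or contact force between any of clip, the arm, the fingers and card_blue above 8 N).
It also fails if it takes over 51 s, if anything falls off the work surface, if the arm or the gripper's body presses on something with over 40 N, if the wrist force passes 120 N, or if a joint passes its speed limit or range.

## Working session

There is one attempt and no reset: what is moved stays moved. The work goes in short steps, Python scripts to look and compute and a shell command to move; the robot and the scene stay as the last step left them, time stands still between calls to the robot, and variables do not carry over. Pictures are saved under pics/ and viewed, at most 10 in all, crops included, and the job is handed in when it is done.

```bash
mkdir -p pics; ls; cat > h.py <<'E'
import numpy as np, cv2
from bench import monitor, optics, r
from scipy.spatial.transform import Rotation as Ro
def K(m):
    f=210/np.tan(np.radians(m["vertical_fov"])/2)
    return np.array([[f,0,m["cx"]],[0,f,m["cy"]],[0,0,1.]])
def pose(m,o):
    """camera-to-world rotation and centre"""
    if "hand_eye" in m:
        H=np.array(m["hand_eye"]); Rt=Ro.from_rotvec(o["orientation"]).as_matrix()
        return Rt@H[:3,:3], Rt@H[:3,3]+np.array(o["tcp_pos"])
    R=np.array(m["R"]); return R.T, -R.T@np.array(m["t"])
def grab(n):
    o=monitor.get_obs(); p,d=optics.grab_frame(n); m=optics.camera_model(n)
    Rc,c=pose(m,o)
    v,u=np.mgrid[0:420,0:560]; uv=np.stack([u,v],-1).reshape(-1,1,2).astype(float)
    n_=cv2.undistortPoints(uv,K(m),np.array(m["D"])).reshape(420,560,2)
    ray=np.dstack([n_,np.ones((420,560))])
    W=(ray*d[...,None])@Rc.T+c; W[d<=0]=np.nan
    return p,d,W,ray@Rc.T,c
E
python3 - <<'E'
from h import *
for n in("top","side"):
    p,d,W,ray,c=grab(n); np.savez(f"{n}.npz",p=p,d=d,W=W,ray=ray,c=c); cv2.imwrite(f"pics/{n}0.png",p[...,::-1]); print(n,c)
print(monitor.get_obs())
E
```

```text
pics
top [0.37459931 0.00509682 1.09132182]
side [ 1.19282748 -1.02758721  1.01813655]
{'clock': 0.1, 'joints': array([-1.26108984,  0.47771788,  0.02235012,  1.55636313, -0.01150485,
        1.10929382, -0.08309766]), 'qvel': array([ 0.00083198, -0.00169761,  0.0002588 , -0.00272969, -0.0004497 ,
        0.00028157,  0.00075374]), 'tau': array([ 5.60705710e-03, -5.97762930e+01,  1.61413930e+00, -2.81958568e+01,
        1.27704887e-02,  4.90369755e-03,  1.80586648e-05]), 'tcp_pos': array([0.27368063, 0.61643883, 0.23041833]), 'orientation': array([-6.51458219e-01, -3.07307418e+00,  2.57362338e-03]), 'contact_force': array([-0.78591913, -0.79243525,  0.52907248]), 'moment': array([ 0.02054801, -0.03819027, -0.00917296]), 'gripper_force': 0.0, 'grip_width': 0.08529483117664018}
```

View pics/top0.png

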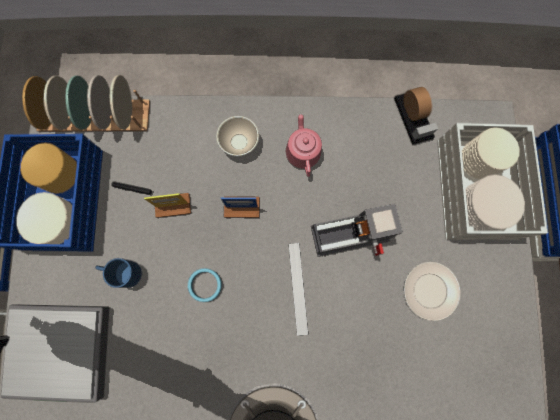

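View pics/side0.png

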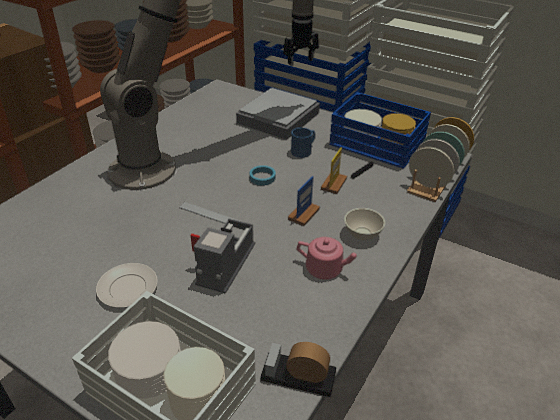

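The top view shows the hood at about (383,222), the red paddle at (380,248), the clip at (360,229), the yellow card at (168,202) and the blue card at (240,203). The robot base is at the bottom, so image up is world +x and image left is +y.

```bash
python3 - <<'E'
from h import *
for n in("top","side"):
    z=np.load(n+".npz"); p,W=z["p"],z["W"]; hsv=cv2.cvtColor(p,cv2.COLOR_RGB2HSV); Z=W[...,2]
    reg=(W[...,0]>.3)&(W[...,0]<.75)&(W[...,1]<.0)&(W[...,1]>-.35)
    def show(t,m):
        q=W[m]
        if len(q)>5:
            b=cv2.minAreaRect(q[:,:2].astype(np.float32)*1000); print(n,t,len(q),np.median(q,0).round(4),"rect",np.round(b[0],1),np.round(b[1],1),round(b[2],1), "z",np.percentile(q[:,2],[2,98]).round(3))
    show("hood",reg&(abs(Z-.138)<.006))
    show("walls",reg&(abs(Z-.07)<.008)&(W[...,1]>-.2))
    red=(hsv[...,1]>170)&((hsv[...,0]<6)|(hsv[...,0]>174))&reg
    show("red",red&(Z>.05)); show("redtop",red&(abs(Z-.12)<.007))
    show("orange",(hsv[...,1]>150)&(hsv[...,0]>=6)&(hsv[...,0]<18)&reg&(Z>.05))
    yel=(hsv[...,0]>20)&(hsv[...,0]<33)&(hsv[...,1]>120)&(W[...,1]>.2)&(W[...,1]<.5)&(W[...,0]>.4)&(W[...,0]<.7)
    show("yel",yel&(Z>.03)); show("yeltop",yel&(Z>.11)&(Z<.13))
    card=(W[...,1]>0.05)&(W[...,1]<.45)&(W[...,0]>.4)&(W[...,0]<.58)
    show("foot",card&(abs(Z-.014)<.004)&(W[...,1]>.23)&(hsv[...,1]>120)&(hsv[...,0]<18))
    show("footblue",card&(abs(Z-.014)<.004)&(W[...,1]<.23)&(hsv[...,1]>120)&(hsv[...,0]<18))
    show("bluetop",card&(Z>.105)&(Z<.13)&(W[...,1]<.22))
    crop={"top":(slice(170,270),slice(290,430)),"side":(slice(200,300),slice(170,280))}[n]
    cv2.imwrite(f"pics/{n}c.png",cv2.resize(p[crop][...,::-1],None,fx=5,fy=5,interpolation=cv2.INTER_CUBIC))
E
```

```text
top hood 939 [ 0.539  -0.2715  0.1386] rect [ 539.5 -272.5] [76.6 80.3] 12.7 z [0.135 0.142]
top walls 411 [ 0.5524 -0.1139  0.0707] rect [ 620.4 -128.4] [299.5 103.7] 16.4 z [0.062 0.078]
top red 45 [ 0.4719 -0.2665  0.1132] rect [ 472.7 -267.1] [22.4  6.1] 7.5 z [0.082 0.122]
top redtop 24 [ 0.4736 -0.2672  0.1185] rect [ 473.  -267.8] [22.3  5.9] 12.6 z [0.113 0.122]
top orange 76 [ 0.5335 -0.2414  0.0724] rect [ 529.8 -228.4] [37.3 32.7] 19.8 z [0.053 0.096]
top yel 122 [0.6035 0.2868 0.114 ] rect [603.8 288.7] [ 5.1 89.2] 7.1 z [0.034 0.123]
top yeltop 73 [0.6035 0.2894 0.1183] rect [603.9 288.3] [ 4.9 88.4] 7.1 z [0.111 0.123]
top foot 77 [0.5768 0.3048 0.0139] rect [575.9 287.8] [ 9.5 90.2] 2.3 z [0.011 0.017]
top footblue 95 [0.5751 0.0961 0.0143] rect [574.4  95.9] [89.9  8.2] 89.7 z [0.011 0.017]
side hood 693 [ 0.5411 -0.2778  0.1387] rect [ 538.4 -274.5] [80.3 84.8] 11.7 z [0.133 0.143]
side walls 309 [ 0.5462 -0.1203  0.0696] rect [ 613.9 -130.3] [283.8 102.9] 15.6 z [0.062 0.077]
side red 31 [ 0.4669 -0.2745  0.1159] rect [ 471.8 -274.3] [23.8  6.6] 12.4 z [0.072 0.125]
side redtop 18 [ 0.4712 -0.2729  0.1196] rect [ 472.  -273.3] [23.4  5.5] 6.1 z [0.114 0.125]
side yel 110 [0.6054 0.2714 0.0819] rect [604.2 286.7] [ 6.8 95.2] 5.8 z [0.032 0.121]
side yeltop 33 [0.6043 0.2858 0.1178] rect [603.9 289.4] [ 4.9 90. ] 7.8 z [0.11  0.123]
side foot 11 [0.5767 0.2949 0.0152] rect [577.  286.8] [ 4.9 54.6] 10.2 z [0.012 0.017]
side footblue 25 [0.5745 0.0686 0.0138] rect [574.5  70.6] [ 9.5 40.4] 4.5 z [0.011 0.018]
```

View pics/topc.png

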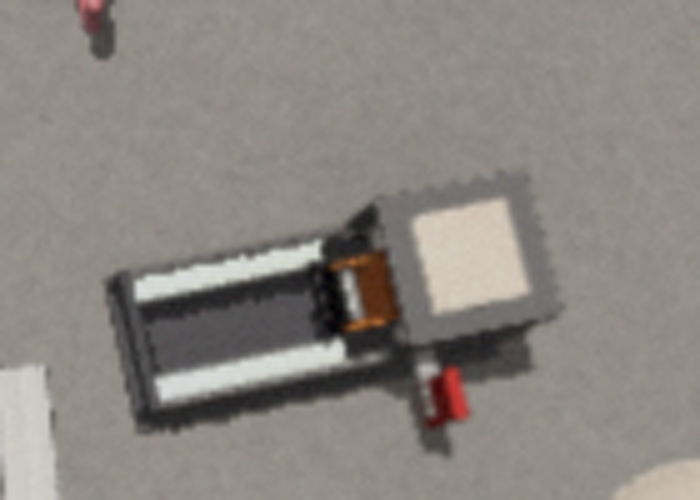

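```bash
cat >> h.py <<'E'
TH=np.radians(12.2); DX=np.array([-np.sin(TH),np.cos(TH),0]); DY=np.array([-np.cos(TH),-np.sin(TH),0])
DO=np.array([.5395,-.2730,0])+.040*DX
def disp(x,y,z): return DO+x*DX+y*DY+np.array([0,0,z])
def down(yaw):  # tool z down, tool y at world angle yaw (deg)
    a=np.radians(yaw); y=np.array([np.cos(a),np.sin(a),0]); z=np.array([0,0,-1.]); return Ro.from_matrix(np.c_[np.cross(y,z),y,z])
def plan(wps,step=.045):
    """wps: (pos,yaw deg); prints rows (cm, rad) in tool axes from the measured pose"""
    o=monitor.get_obs(); p=np.array(o["tcp_pos"]); q=Ro.from_rotvec(o["orientation"])
    print("at",p.round(4),"clock",round(o["clock"],2))
    for P,yaw in wps:
        T=down(yaw); rv=(q.inv()*T).as_rotvec(); d=np.array(P)-p
        n=int(max(1,np.ceil(np.linalg.norm(d)/step),np.ceil(abs(rv).max()/.145)))
        for i in range(n):
            s=q.inv().apply(d/n)*100; print([list(s.round(2)+0.),list((rv/n).round(3)+0.)])
            q=q*Ro.from_rotvec(rv/n)
        p=np.array(P); q=T; print("--")
E
python3 -c "
from h import *
print(disp(0,0,0),disp(-.065,.066,.2))
plan([((.5,.2,.25),0),(disp(-.068,.066,.2),-77.8),(disp(-.068,.066,.09),-77.8)])"|sed 's/np.float64(\([^)]*\))/\1/g'; sed -i 's/list(s.round(2)+0.),list((rv\/n).round(3)+0.)/(s.round(2)+0.).tolist(),((rv\/n).round(3)+0.).tolist()/' h.py
```

```text
[ 0.53104701 -0.23390336  0.        ] [ 0.48027367 -0.31138283  0.2       ]
at [0.2737 0.6164 0.2304] clock 0.1
[[-3.42, -2.63, -0.17], [0.0, 0.0, 0.105]]
[[-3.67, -2.25, -0.17], [0.0, 0.0, 0.105]]
[[-3.89, -1.86, -0.17], [0.0, 0.0, 0.105]]
[[-4.06, -1.44, -0.18], [0.0, 0.0, 0.105]]
[[-4.19, -1.01, -0.18], [0.0, 0.0, 0.105]]
[[-4.27, -0.56, -0.18], [0.0, 0.0, 0.105]]
[[-4.31, -0.11, -0.18], [0.0, 0.0, 0.105]]
[[-4.3, 0.34, -0.18], [0.0, 0.0, 0.105]]
[[-4.24, 0.79, -0.18], [0.0, 0.0, 0.105]]
[[-4.13, 1.22, -0.18], [0.0, 0.0, 0.105]]
[[-3.98, 1.65, -0.18], [0.0, 0.0, 0.105]]
--
[[-4.29, -0.16, 0.42], [0.0, 0.0, 0.113]]
[[-4.28, 0.33, 0.42], [0.0, 0.0, 0.113]]
[[-4.21, 0.81, 0.42], [0.0, 0.0, 0.113]]
[[-4.09, 1.28, 0.42], [0.0, 0.0, 0.113]]
[[-3.92, 1.73, 0.42], [0.0, 0.0, 0.113]]
[[-3.7, 2.16, 0.42], [0.0, 0.0, 0.113]]
[[-3.44, 2.57, 0.42], [0.0, 0.0, 0.113]]
[[-3.12, 2.94, 0.42], [0.0, 0.0, 0.113]]
[[-2.77, 3.27, 0.42], [0.0, 0.0, 0.113]]
[[-2.38, 3.57, 0.42], [0.0, 0.0, 0.113]]
[[-1.97, 3.81, 0.42], [0.0, 0.0, 0.113]]
[[-1.52, 4.01, 0.42], [0.0, 0.0, 0.113]]
--
[[0.0, 0.0, 3.67], [0.0, 0.0, 0.0]]
[[0.0, 0.0, 3.67], [0.0, 0.0, 0.0]]
[[0.0, 0.0, 3.67], [0.0, 0.0, 0.0]]
--
```

```bash
python3 -m crank '[[[-3.4,-2.6,-0.2],[0,0,0.105]],[[-3.7,-2.3,-0.2],[0,0,0.105]],[[-3.9,-1.9,-0.2],[0,0,0.105]],[[-4.1,-1.4,-0.2],[0,0,0.105]],[[-4.2,-1,-0.2],[0,0,0.105]]]' 0
python3 -m crank '[[[-4.3,-0.6,-0.2],[0,0,0.105]],[[-4.3,-0.1,-0.2],[0,0,0.105]],[[-4.3,0.3,-0.2],[0,0,0.105]],[[-4.2,0.8,-0.2],[0,0,0.105]],[[-4.1,1.2,-0.2],[0,0,0.105]]]'
python3 -m crank '[[[-4,1.6,-0.2],[0,0,0.105]],[[-4.3,-0.2,0.4],[0,0,0.113]],[[-4.3,0.3,0.4],[0,0,0.113]],[[-4.2,0.8,0.4],[0,0,0.113]],[[-4.1,1.3,0.4],[0,0,0.113]]]'
python3 -m crank '[[[-3.9,1.7,0.4],[0,0,0.113]],[[-3.7,2.2,0.4],[0,0,0.113]],[[-3.4,2.6,0.4],[0,0,0.113]],[[-3.1,2.9,0.4],[0,0,0.113]],[[0,0,0],[0,0,0]]]'
python3 -c "
from h import *
plan([(disp(-.068,.066,.2),-77.8),(disp(-.068,.066,.09),-77.8)])"
```

```text
clock: 0.6
tcp_pos: [0.3776, 0.4251, 0.2411]
orientation: [-1.433, -2.796, 0.001]
contact_force: [0.7, 0.5, -1.0]
grip_width: 0.012
gripper_force: 0.0
clock: 1.1
tcp_pos: [0.4795, 0.2359, 0.2512]
orientation: [-2.109, -2.328, 0.0]
contact_force: [1.0, 1.4, 0.8]
grip_width: -0.0001
gripper_force: 0.0
clock: 1.6
tcp_pos: [0.4913, 0.0261, 0.237]
orientation: [-2.668, -1.658, 0.0]
contact_force: [0.5, -0.8, 0.1]
grip_width: 0.0
gripper_force: 0.0
clock: 2.1
tcp_pos: [0.4842, -0.1491, 0.2212]
orientation: [2.973, 1.007, -0.002]
contact_force: [0.4, 0.1, -0.6]
grip_width: -0.0003
gripper_force: 0.0
at [ 0.4842 -0.1491  0.2212] clock 2.1
[[-2.57, 3.23, 0.54], [0.001, 0.0, 0.11]]
[[-2.2, 3.49, 0.54], [0.001, 0.0, 0.11]]
[[-1.81, 3.71, 0.53], [0.001, 0.0, 0.11]]
[[-1.39, 3.89, 0.53], [0.001, 0.0, 0.11]]
--
[[0.0, 0.0, 3.67], [0.0, 0.0, 0.0]]
[[0.0, 0.0, 3.67], [0.0, 0.0, 0.0]]
[[0.0, 0.0, 3.67], [0.0, 0.0, 0.0]]
--
```

```bash
python3 -m crank '[[[-2.6,3.2,0.5],[0,0,0.11]],[[-2.2,3.5,0.5],[0,0,0.11]],[[-1.8,3.7,0.5],[0,0,0.11]],[[-1.4,3.9,0.5],[0,0,0.11]],[[0,0,0],[0,0,0]]]'
python3 - <<'E'
from h import *
p,d,W,ray,c=grab("wrist"); cv2.imwrite("pics/w1.png",p[...,::-1]); print("cam",c)
hsv=cv2.cvtColor(p,cv2.COLOR_RGB2HSV); Z=W[...,2]
def dl(q): e=q-DO; return np.c_[e@DX,e@DY,q[:,2]]
for t,m in(("red",(hsv[...,1]>150)&((hsv[...,0]<6)|(hsv[...,0]>174))&(Z>.05)),("hood",abs(Z-.138)<.004)):
    q=W[m]
    if len(q)>20:
        b=cv2.minAreaRect(q[:,:2].astype(np.float32)*1000); print(t,len(q),b); print(np.percentile(dl(q),[1,50,99],axis=0).round(4))
plan([(disp(-.065,.066,.09),-77.8)])
E
```

```text
clock: 2.6
tcp_pos: [0.4823, -0.3134, 0.2009]
orientation: [3.12, 0.338, -0.003]
contact_force: [-0.2, -0.4, -0.2]
grip_width: 0.0001
gripper_force: 0.0
cam [ 0.54748125 -0.29727358  0.34247599]
red 659 ((471.6815185546875, -268.23236083984375), (25.039894104003906, 7.4723310470581055), 11.303640365600586)
[[-0.0246  0.0529  0.0691]
 [-0.0233  0.0634  0.1172]
 [-0.0175  0.0768  0.1202]]
hood 16459 ((538.1697387695312, -271.70501708984375), (76.44094848632812, 80.47111511230469), 11.97923755645752)
[[-0.0778 -0.0362  0.1357]
 [-0.0393 -0.0015  0.1375]
 [ 0.0002  0.0381  0.1394]]
at [ 0.483  -0.3105  0.2008] clock 2.65
[[-0.09, 0.01, 3.69], [0.0, 0.001, 0.003]]
[[-0.09, 0.01, 3.69], [0.0, 0.001, 0.003]]
[[-0.09, 0.01, 3.69], [0.0, 0.001, 0.003]]
--
```

View pics/w1.png

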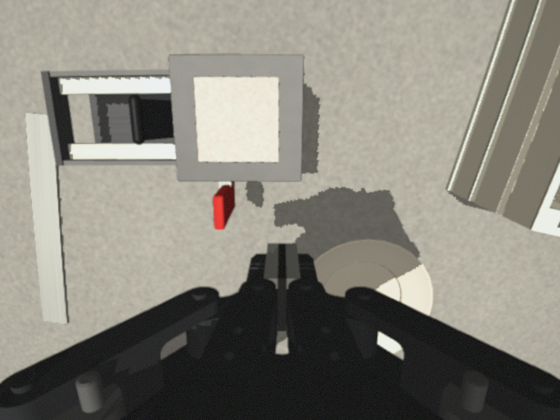

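The wrist view shows the red paddle at (222,207), beside the hood (237,117), with the fingers behind it to the right. The pose agrees with the first estimate.

```bash
sed -i 's/radians(12.2)/radians(12.0)/; s/\[.5395,-.2730,0\]/[.5385,-.2720,0]/' h.py
python3 -m crank '[[[-0.1,0,3.7],[0,0,0]],[[-0.1,0,3.7],[0,0,0]],[[-0.1,0,3.7],[0,0,0]],[[0,-2,0],[0,0,0]],[[0,-1,0],[0,0,0]]]' 0 40
python3 -m crank '[[[0,-1,0],[0,0,0]],[[0,-1,0],[0,0,0]],[[0,-1,0],[0,0,0]],[[0,-1,0],[0,0,0]],[[0,0,0],[0,0,0]]]'
python3 -c "
from h import *
o=monitor.get_obs(); e=o['tcp_pos']-DO; print(e@DX,e@DY,e[2],o['contact_force']@DX)"
```

```text
clock: 3.15
tcp_pos: [0.4738, -0.2771, 0.0889]
orientation: [-3.12, -0.357, 0.004]
contact_force: [1.0, -4.1, -2.9]
grip_width: 0.0001
gripper_force: 1.6
clock: 3.65
tcp_pos: [0.4667, -0.2397, 0.0912]
orientation: [3.121, 0.355, 0.004]
contact_force: [1.9, -4.3, -1.6]
grip_width: 0.0001
gripper_force: 2.3
0.006534123482793751 0.06354203215108022 0.09118925862615915 -4.567129039307771
```

```bash
python3 -m crank '[[[0,-0.6,0],[0,0,0]],[[0,-0.6,0],[0,0,0]],[[0,-0.5,0],[0,0,0]],[[0,-0.3,0],[0,0,0]],[[0,0,0],[0,0,0]]]'
python3 -c "
from h import *
o=monitor.get_obs(); e=o['tcp_pos']-DO; print(e@DX,e@DY,e[2],o['contact_force']@DX)"
```

```text
clock: 4.15
tcp_pos: [0.463, -0.2228, 0.0913]
orientation: [3.118, 0.351, 0.006]
contact_force: [3.1, -7.6, -3.3]
grip_width: 0.0001
gripper_force: 4.0
0.023821248231963677 0.06362198419135538 0.09134420644216987 -8.053908516061608
```

```bash
python3 -m crank '[[[0,-0.3,0],[0,0,0]],[[0,-0.2,0],[0,0,0]],[[0,0,0],[0,0,0]]]'
python3 -c "
from h import *
o=monitor.get_obs(); e=o['tcp_pos']-DO; print(e@DX,e@DY,e[2],o['contact_force']@DX)"
```

```text
clock: 4.45
tcp_pos: [0.4629, -0.2224, 0.0917]
orientation: [3.11, 0.346, 0.01]
contact_force: [8.0, -19.6, -13.6]
grip_width: -0.0003
gripper_force: 10.4
0.024219112610233955 0.06362082351250983 0.09167296574833392 -20.867351858427302
```

Hard stop reached. Next I back off, rise, open the gripper and look.

```bash
python3 -m crank '[[[0,2,0],[0,0,0]],[[0,2.5,0],[0,0,0]],[[0,2.5,0],[0,0,0]],[[0,2.5,-1],[0,0,0]],[[0,0,-4],[0,0,0]]]'
python3 -m crank '[[[0,0,-4],[0,0,0]],[[0,0,-4],[0,0,0]],[[0,0,-2],[0,0,0]],[[0,0,0],[0,0,0]]]' 7.2
python3 - <<'E'
from h import *
p,d,W,ray,c=grab("top"); cv2.imwrite("pics/t2.png",p[170:270,290:430][...,::-1])
p,d,W,ray,c=grab("wrist"); cv2.imwrite("pics/w2.png",p[...,::-1])
plan([(disp(.074,.0,.25),-78)])
E
```

```text
clock: 4.95
tcp_pos: [0.4792, -0.3101, 0.1385]
orientation: [-3.12, -0.348, 0.009]
contact_force: [0.3, 0.6, -0.4]
grip_width: 0.0003
gripper_force: 0.0
clock: 5.35
tcp_pos: [0.4826, -0.3091, 0.2436]
orientation: [3.121, 0.353, 0.008]
contact_force: [-1.0, 0.5, 0.6]
grip_width: 0.058
gripper_force: 0.0
at [ 0.4813 -0.3078  0.2402] clock 5.45
[[1.64, -3.4, -0.24], [0.0, 0.0, 0.004]]
[[1.63, -3.41, -0.24], [0.0, 0.0, 0.004]]
[[1.61, -3.42, -0.24], [0.0, 0.0, 0.004]]
[[1.6, -3.42, -0.24], [0.0, 0.0, 0.004]]
--
```

View pics/w2.png

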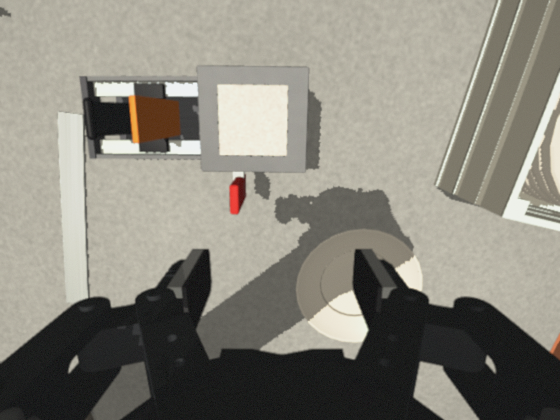

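The picture shows the clip out in front of the hood: orange plate at (150,118), black lever handle at (105,118), and the paddle returned to (238,195).

```bash
python3 - <<'E'
from h import *
p,d,W,ray,c=grab("wrist"); hsv=cv2.cvtColor(p,cv2.COLOR_RGB2HSV)
e=W-DO; X,Y,Z=e@DX,e@DY,W[...,2]
reg=(X>.0)&(X<.14)&(abs(Y)<.04)
def s(t,m): print(t,m.sum()); print(np.c_[X[m],Y[m],Z[m]].size and np.percentile(np.c_[X[m],Y[m],Z[m]],[2,50,98],axis=0).round(4))
o=reg&(hsv[...,1]>150)&(hsv[...,0]>4)&(hsv[...,0]<20)
s("orange",o); s("orange top",o&(Z>.122)); s("all>.1 not orange",reg&(Z>.1)&~o&(X>.02)); s("walls",(abs(Z-.07)<.004)&reg)
for z in (.08,.1,.12):
    m=o&(abs(Z-z)<.006); s(f"o z{z}",m)
E
```

```text
orange 2015
[[ 4.890e-02 -1.630e-02  2.710e-02]
 [ 4.980e-02 -1.000e-04  9.560e-02]
 [ 5.470e-02  1.680e-02  1.298e-01]]
orange top 467
[[ 0.0489 -0.016   0.1225]
 [ 0.0503  0.0002  0.1286]
 [ 0.0542  0.0166  0.1303]]
all>.1 not orange 986
[[ 0.0515 -0.0167  0.1004]
 [ 0.0913 -0.0002  0.1117]
 [ 0.098   0.0156  0.1187]]
walls 2199
[[ 0.0212 -0.0373  0.0662]
 [ 0.0672 -0.019   0.0687]
 [ 0.1243  0.0379  0.0722]]
o z0.08 223
[[ 0.0495 -0.0158  0.0743]
 [ 0.05   -0.      0.0805]
 [ 0.0771  0.0166  0.0856]]
o z0.1 224
[[ 0.0489 -0.0161  0.0943]
 [ 0.0497  0.0004  0.1001]
 [ 0.0505  0.0169  0.1058]]
o z0.12 290
[[ 0.0488 -0.0165  0.1142]
 [ 0.0495 -0.0005  0.1202]
 [ 0.0502  0.0169  0.1258]]
```

```bash
python3 -m crank '[[[1.6,-3.4,-0.2],[0,0,0.004]],[[1.6,-3.4,-0.2],[0,0,0.004]],[[1.6,-3.4,-0.2],[0,0,0.004]],[[1.6,-3.4,-0.2],[0,0,0.004]],[[0,0,0],[0,0,0]]]' 7.2
python3 -m crank '[[[0,0,4],[0,0,0]],[[0,0,4],[0,0,0]],[[0,0,2],[0,0,0]],[[0,0,0],[0,0,0]]]'
python3 -c "
from h import *
o=monitor.get_obs(); e=o['tcp_pos']-DO; print(e@DX,e@DY,e[2],o['contact_force'])
plan([(disp(.074,0,.096),-78)])"
```

```text
clock: 6.0
tcp_pos: [0.5152, -0.1554, 0.2465]
orientation: [-3.12, -0.341, 0.004]
contact_force: [0.4, 0.3, -0.1]
grip_width: 0.0719
gripper_force: 0.0
clock: 6.4
tcp_pos: [0.511, -0.1616, 0.1446]
orientation: [-3.123, -0.326, 0.013]
contact_force: [-0.4, -0.9, 0.6]
grip_width: 0.0722
gripper_force: 0.0
0.07369780330855785 0.0039407592742771655 0.14463223145109272 [-0.35484222 -0.90302397  0.61950455]
at [ 0.511  -0.1616  0.1446] clock 6.4
[[0.22, -0.01, 2.43], [-0.001, 0.004, -0.001]]
[[0.21, -0.01, 2.43], [-0.001, 0.004, -0.001]]
--
```

```bash
python3 -m crank '[[[0.2,0,2.4],[0,0.004,0]],[[0.2,0,2.4],[0,0.004,0]],[[0,0,0],[0,0,0]]]'
python3 -m crank '[[[0,0,0],[0,0,0]],[[0,0,0],[0,0,0]],[[0,0,0],[0,0,0]],[[0,0,0],[0,0,0]],[[0,0,0],[0,0,0]]]' 2 40
python3 -m crank '[[[0,0,0],[0,0,0]],[[0,0,0],[0,0,0]],[[0,0,0],[0,0,0]]]'
python3 - <<'E'
from h import *
o=monitor.get_obs(); e=o['tcp_pos']-DO; print(e@DX,e@DY,e[2],o['contact_force'])
p,d,W,ray,c=grab("side"); cv2.imwrite("pics/s3.png",cv2.resize(p[150:290,170:330][...,::-1],None,fx=4,fy=4))
E
```

```text
clock: 6.7
tcp_pos: [0.5167, -0.161, 0.0987]
orientation: [-3.123, -0.327, -0.006]
contact_force: [-0.3, -0.5, 0.2]
grip_width: 0.072
gripper_force: 0.0
clock: 7.2
tcp_pos: [0.5214, -0.1655, 0.1045]
orientation: [3.12, 0.323, 0.025]
contact_force: [-0.7, -5.7, 15.8]
grip_width: 0.0243
gripper_force: 41.6
clock: 7.5
tcp_pos: [0.5214, -0.1655, 0.1044]
orientation: [3.12, 0.323, 0.025]
contact_force: [-0.5, -6.3, 15.8]
grip_width: 0.0244
gripper_force: 41.6
0.06769609465116407 -0.005389063580131409 0.1044382102771974 [-0.50602308 -6.26303558 15.78730695]
```

View pics/s3.png

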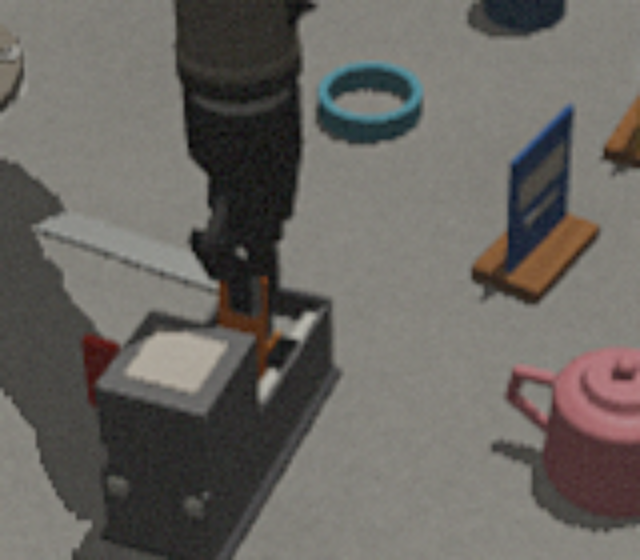

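The crop shows the gripper closed on the clip in front of the hood, with the orange plate between the fingers and the clip still on its rails. The handles measure 24 mm, so they are fully squeezed. Lifting.

```bash
python3 -m crank '[[[0,0,-1],[0,0,0]],[[0,0,-1],[0,0,0]],[[0,0,-2],[0,0,0]],[[0,0,-3],[0,0,0]],[[0,0,-4],[0,0,0]]]'
python3 -m crank '[[[0,0,-4],[0,0,0]],[[0,0,-2],[0,0,0]],[[0,0,0],[0,0,0]],[[0,0,0],[0,0,0]]]'
python3 - <<'E'
from h import *
p,d,W,ray,c=grab("wrist"); cv2.imwrite("pics/w4.png",p[...,::-1])
p,d,W,ray,c=grab("side"); a=p[80:240,180:380]
a=cv2.resize(a[...,::-1],None,fx=2.6,fy=2.6,interpolation=cv2.INTER_CUBIC); cv2.imwrite("pics/s4.png",a)
w=cv2.imread("pics/w4.png"); cv2.imwrite("pics/c4.png",np.vstack([np.pad(a,((0,0),(0,40),(0,0)))[:250,:560],w[:340]]))
plan([((.517,-.165,.25),-78)])
E
```

```text
clock: 8.05
tcp_pos: [0.5161, -0.1606, 0.2109]
orientation: [-3.123, -0.328, -0.008]
contact_force: [1.1, 0.3, -1.2]
grip_width: 0.0244
gripper_force: 38.7
clock: 8.45
tcp_pos: [0.5167, -0.1609, 0.2705]
orientation: [-3.123, -0.328, -0.013]
contact_force: [-1.4, 0.4, -1.5]
grip_width: 0.0245
gripper_force: 38.6
at [ 0.516  -0.1609  0.2692] clock 8.55
[[0.0, 0.42, 1.92], [-0.001, -0.006, 0.0]]
--
```

View pics/c4.png

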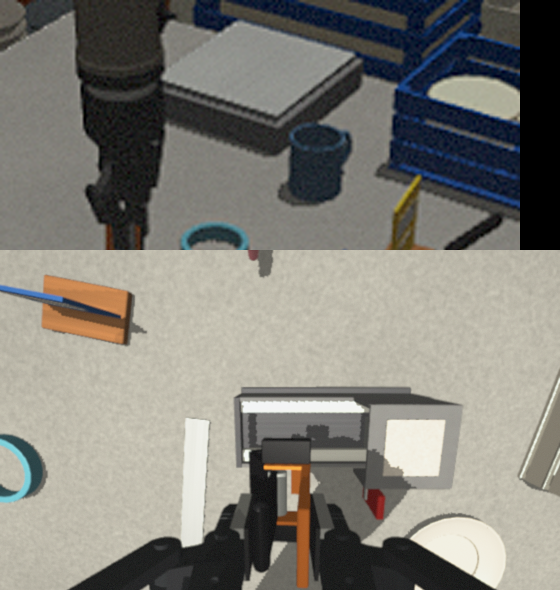

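The clip is lifted clear, held between the fingers with its orange plate at about (300,500) and its lug at (287,450). I'll measure how it sits in the hand.

```bash
python3 - <<'E'
from h import *
def T(W,o): return (W-np.array(o["tcp_pos"]))@Ro.from_rotvec(o["orientation"]).as_matrix()
for n in("wrist","side"):
    o=monitor.get_obs(); p,d,W,ray,c=grab(n); hsv=cv2.cvtColor(p,cv2.COLOR_RGB2HSV)
    q=T(W,o); x,y,z=q[...,0],q[...,1],q[...,2]
    near=(abs(x)<.05)&(abs(y)<.05)&(z>-.04)&(z<.1)
    om=near&(hsv[...,1]>120)&(hsv[...,0]>4)&(hsv[...,0]<20)
    print(n,"orange",om.sum(),np.percentile(q[om],[1,50,99],axis=0).round(4).tolist())
    for a in np.arange(-.04,.09,.01):
        m=om&(z>a)&(z<a+.01)
        if m.sum()>5: print(round(a,2),m.sum(),"y",np.percentile(y[m],[2,50,98]).round(4),"x",np.percentile(x[m],[2,98]).round(4))
    bm=near&~om&(z>.004)&(np.isfinite(x))
    print("black",bm.sum(),np.percentile(q[bm],[1,25,50,75,99],axis=0).round(4).tolist())
    np.savez(n+"h.npz",p=p,q=q)
E
```

```text
wrist orange 2138 [[-0.0265, -0.0104, -0.0273], [0.0012, 0.007, -0.016], [0.0132, 0.0124, 0.0776]]
-0.03 1022 y [0.0047 0.007  0.0094] x [-0.0213  0.0131]
-0.02 139 y [0.0058 0.0089 0.0108] x [-0.0096  0.0133]
-0.01 85 y [0.0062 0.0085 0.0111] x [0.0104 0.0131]
0.0 61 y [0.0068 0.0092 0.0113] x [0.0119 0.013 ]
0.01 55 y [0.0077 0.0099 0.0122] x [0.0116 0.0127]
0.02 50 y [-0.0046  0.0107  0.0135] x [-0.0193  0.0126]
0.03 475 y [-0.0106  0.0011  0.0129] x [-0.0303  0.0124]
0.04 64 y [-0.0127  0.0031  0.0075] x [-0.0228  0.0086]
0.07 187 y [0.0058 0.0085 0.0114] x [-0.0217 -0.0047]
black 3221 [[-0.0368, -0.0239, 0.0058], [-0.0085, -0.0104, 0.0354], [0.0069, -0.0037, 0.0368], [0.0179, 0.0016, 0.0401], [0.026, 0.014, 0.0769]]
side orange 371 [[-0.0259, 0.0011, -0.0235], [-0.0058, 0.0163, 0.0354], [0.0121, 0.023, 0.0796]]
-0.03 7 y [0.0087 0.0106 0.0139] x [0.0083 0.0128]
-0.02 15 y [0.008  0.0115 0.0161] x [-0.0224  0.0119]
-0.01 14 y [0.0104 0.0128 0.0158] x [-0.0222  0.0115]
0.0 27 y [0.01   0.0136 0.0177] x [-0.0224  0.012 ]
0.01 45 y [0.0095 0.0141 0.0174] x [-0.022   0.0102]
0.02 46 y [0.0102 0.015  0.0187] x [-0.0224  0.0107]
0.03 54 y [-0.0033  0.0156  0.0201] x [-0.0321  0.0118]
0.04 44 y [0.0139 0.0173 0.0205] x [-0.0237  0.0108]
0.05 40 y [0.0153 0.0183 0.0213] x [-0.0231  0.0106]
0.06 37 y [0.015  0.0187 0.0234] x [-0.0247  0.0088]
0.07 40 y [0.0159 0.0193 0.0235] x [-0.0239  0.009 ]
black 132 [[-0.0371, -0.0191, 0.0058], [0.0011, -0.0078, 0.0323], [0.0077, 0.0033, 0.0353], [0.0172, 0.0137, 0.0419], [0.0256, 0.0201, 0.0819]]
```

```bash
sed -i 's/T=down(yaw);/T=yaw if isinstance(yaw,Ro) else down(yaw);/' h.py
python3 - <<'E'
from h import *
T=down(7.1)*Ro.from_rotvec([.085,0,0])
tip=np.array([-.007,-.005,.079])   # middle of the gape at lip height, tool axes
P=np.array([.604,.2885,.165])-T.apply(tip); print(P)
plan([(np.array([*P[:2],.27]),T),(P,T)])
E
```

```text
[0.61473402 0.29689108 0.2432903 ]
at [ 0.5161 -0.1612  0.2691] clock 8.65
[[1.74, -3.89, 0.0], [0.007, -0.006, -0.135]]
[[2.25, -3.62, 0.02], [0.007, -0.006, -0.135]]
[[2.71, -3.28, 0.02], [0.007, -0.006, -0.135]]
[[3.13, -2.89, 0.03], [0.007, -0.006, -0.135]]
[[3.49, -2.44, 0.02], [0.007, -0.006, -0.135]]
[[3.79, -1.95, 0.02], [0.007, -0.006, -0.135]]
[[4.02, -1.42, 0.0], [0.007, -0.006, -0.135]]
[[4.17, -0.87, -0.02], [0.007, -0.006, -0.135]]
[[4.25, -0.3, -0.04], [0.007, -0.006, -0.135]]
[[4.25, 0.28, -0.06], [0.007, -0.006, -0.135]]
[[4.17, 0.85, -0.09], [0.007, -0.006, -0.135]]
--
[[0.0, 0.23, 2.66], [0.0, 0.0, 0.0]]
--
```

```bash
python3 -m crank '[[[1.7,-3.9,0],[0.007,-0.006,-0.135]],[[2.25,-3.6,0],[0.007,-0.006,-0.135]],[[2.7,-3.3,0],[0.007,-0.006,-0.135]],[[3.1,-2.9,0],[0.007,-0.006,-0.135]],[[3.5,-2.4,0],[0.007,-0.006,-0.135]]]'
python3 -m crank '[[[3.8,-1.95,0],[0.007,-0.006,-0.135]],[[4,-1.4,0],[0.007,-0.006,-0.135]],[[4.2,-0.9,0],[0.007,-0.006,-0.135]],[[4.2,-0.3,0],[0.007,-0.006,-0.135]],[[4.2,0.3,-0.1],[0.007,-0.006,-0.135]]]'
python3 -m crank '[[[4.2,0.85,-0.1],[0.007,-0.006,-0.135]],[[0,0,0],[0,0,0]],[[0,0,0],[0,0,0]]]'
cat > look.py <<'E'
from h import *
import sys
T=down(7.1)*Ro.from_rotvec([.085,0,0])
a=np.radians(7.1); CX=np.array([np.cos(a),np.sin(a),0]); CY=np.array([-np.sin(a),np.cos(a),0]); C=np.array([.604,.2885,.12])
for n in("wrist","side"):
    p,d,W,ray,c=grab(n); hsv=cv2.cvtColor(p,cv2.COLOR_RGB2HSV); cv2.imwrite(f"pics/{n}{sys.argv[1]}.png",p[...,::-1])
    e=W-C; X,Y,Z=e@CX,e@CY,e[...,2]; Q=np.dstack([X,Y,Z])
    near=(abs(X)<.05)&(abs(Y)<.06)&(Z>-.06)
    ye=near&(hsv[...,0]>20)&(hsv[...,0]<35)&(hsv[...,1]>110)&(abs(Z)<.006)
    if ye.sum()>10: print(n,"card edge",ye.sum(),np.percentile(Q[ye],[2,50,98],axis=0).round(4).tolist(),"angle off",np.polyfit(Y[ye],X[ye],1).round(4))
    om=near&(hsv[...,1]>120)&(hsv[...,0]>4)&(hsv[...,0]<18)&(Z>-.03)
    for h in np.arange(-.03,.16,.015):
        m=om&(Z>h)&(Z<h+.015)
        if m.sum()>5: print(" orange z",round(h,3),m.sum(),"X",np.percentile(X[m],[2,50,98]).round(4),"Y",np.percentile(Y[m],[2,98]).round(4))
o=monitor.get_obs(); e=np.array(o["tcp_pos"])-C; print("tcp card",e@CX,e@CY,e[2])
E
python3 look.py 5; python3 -c "
from h import *
plan([((.6147,.2969,.2433),down(7.1)*Ro.from_rotvec([.085,0,0]))])"
```

```text
clock: 9.15
tcp_pos: [0.5608, 0.0478, 0.271]
orientation: [-2.809, -1.338, 0.042]
contact_force: [1.3, -0.0, 0.2]
grip_width: 0.0244
gripper_force: 38.7
clock: 9.65
tcp_pos: [0.6056, 0.2552, 0.2715]
orientation: [-2.188, -2.175, 0.089]
contact_force: [0.1, -0.0, -0.7]
grip_width: 0.0243
gripper_force: 38.7
clock: 9.95
tcp_pos: [0.6143, 0.2967, 0.2712]
orientation: [-2.037, -2.311, 0.098]
contact_force: [0.7, -1.7, -1.3]
grip_width: 0.0242
gripper_force: 38.7
wrist card edge 203 [[-0.003, 0.0122, -0.0025], [-0.0011, 0.03, -0.001], [0.0008, 0.0478, 0.0005]] angle off [-0.0033 -0.001 ]
 orange z 0.06 209 X [0.0108 0.0137 0.0171] Y [-0.0133  0.004 ]
 orange z 0.09 15 X [0.0104 0.0139 0.0159] Y [-0.0141 -0.013 ]
 orange z 0.105 549 X [-0.002   0.0114  0.0236] Y [-0.0286  0.0347]
 orange z 0.12 82 X [0.0055 0.0211 0.0233] Y [-0.0115  0.0215]
 orange z 0.135 103 X [0.0188 0.021  0.0234] Y [0.0203 0.0217]
 orange z 0.15 173 X [0.019  0.0218 0.0241] Y [-0.0009  0.0221]
side card edge 21 [[-0.0044, -0.0428, -0.0056], [-0.0013, -0.0037, -0.002], [0.0021, 0.0434, 0.0017]] angle off [-0.0194 -0.0013]
 orange z 0.06 6 X [0.0102 0.0135 0.0198] Y [-0.0186  0.0002]
 orange z 0.075 20 X [-0.0018  0.0227  0.0245] Y [-0.0229  0.007 ]
 orange z 0.09 18 X [0.0204 0.0232 0.0246] Y [-0.0196  0.0061]
 orange z 0.105 30 X [0.0005 0.0188 0.0246] Y [-0.029   0.0218]
 orange z 0.12 21 X [0.0011 0.0227 0.025 ] Y [-0.0227  0.0082]
 orange z 0.135 17 X [0.0089 0.0237 0.0249] Y [-0.0203 -0.0007]
 orange z 0.15 10 X [0.0191 0.0224 0.0246] Y [-0.0206 -0.011 ]
tcp card 0.011592662222973405 0.003964678498609578 0.15235414331070796
at [0.615  0.2939 0.2724] clock 10.05
[[0.3, 0.25, 2.89], [-0.001, -0.002, -0.002]]
--
```

View pics/wrist5.png

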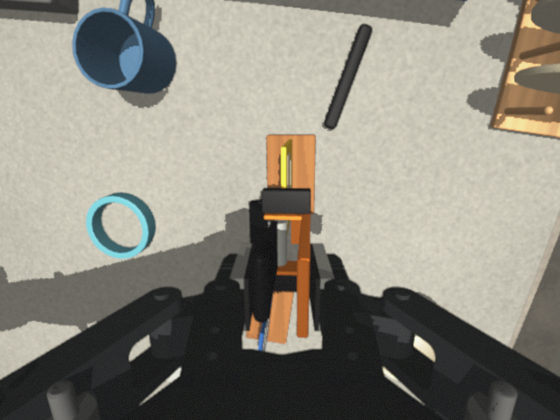

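The wrist view shows the card's edge at (286,165), running under the clip between the jaws, with the fixed (orange) jaw to the right at (303,270). The plate is vertical, and the clip needs about a 2 mm shift. I'll go partway down and recheck.

```bash
python3 -m crank '[[[0,0,2.5],[0,0,0]],[[0,0.1,2],[0,0,0]],[[0,0.1,0.5],[0,0,0]],[[0,0,0],[0,0,0]],[[0,0,0],[0,0,0]]]'
python3 look.py 6
python3 - <<'E'
import cv2,numpy as np
a=cv2.imread("pics/side6.png")[110:210,270:390]; cv2.imwrite("pics/s6.png",cv2.resize(a,None,fx=6,fy=6,interpolation=cv2.INTER_CUBIC))
E
```

```text
clock: 10.55
tcp_pos: [0.6135, 0.295, 0.2244]
orientation: [-2.042, -2.309, 0.092]
contact_force: [-0.4, 0.1, -0.4]
grip_width: 0.0242
gripper_force: 38.7
wrist card edge 204 [[-0.0032, 0.0203, -0.0022], [-0.0009, 0.0354, -0.0009], [0.0007, 0.0478, 0.0002]] angle off [-0.0183 -0.0004]
 orange z 0.015 215 X [0.0101 0.0129 0.0164] Y [-0.0146  0.0026]
 orange z 0.045 26 X [0.0021 0.0121 0.015 ] Y [-0.0154  0.0002]
 orange z 0.06 530 X [-0.0032  0.0106  0.0227] Y [-0.0223  0.0333]
 orange z 0.075 82 X [0.0045 0.0202 0.0224] Y [-0.0112  0.0199]
 orange z 0.09 105 X [0.0177 0.02   0.0224] Y [0.0189 0.0202]
 orange z 0.105 184 X [0.0137 0.021  0.023 ] Y [-0.0061  0.0204]
 orange z 0.12 1044 X [0.0178 0.0201 0.0224] Y [-0.0138  0.0204]
 orange z 0.135 16 X [-0.0008  0.0001  0.0005] Y [-0.0045  0.    ]
 orange z 0.15 7 X [-0.0007 -0.0006 -0.0001] Y [-0.0012  0.0004]
side card edge 16 [[-0.003, -0.0438, -0.0054], [-0.0001, -0.0169, -0.0016], [0.002, 0.0136, 0.0021]] angle off [-0.0083 -0.0006]
 orange z 0.015 14 X [0.0093 0.0132 0.0225] Y [-0.0186  0.0051]
 orange z 0.03 15 X [0.0188 0.0222 0.0229] Y [-0.0213  0.0038]
 orange z 0.045 15 X [0.0104 0.0223 0.0234] Y [-0.0202  0.0134]
 orange z 0.06 33 X [-0.0035  0.0204  0.0242] Y [-0.0359  0.0211]
 orange z 0.075 20 X [0.0067 0.0213 0.0233] Y [-0.0236  0.0119]
 orange z 0.09 13 X [0.0084 0.0208 0.0241] Y [-0.0221  0.006 ]
 orange z 0.105 10 X [0.0188 0.0211 0.0233] Y [-0.0213 -0.0125]
 orange z 0.12 13 X [0.0178 0.0204 0.03  ] Y [-0.0207  0.0016]
tcp card 0.010308294723829806 0.00572879348188343 0.10463415108253515
```

View pics/s6.png

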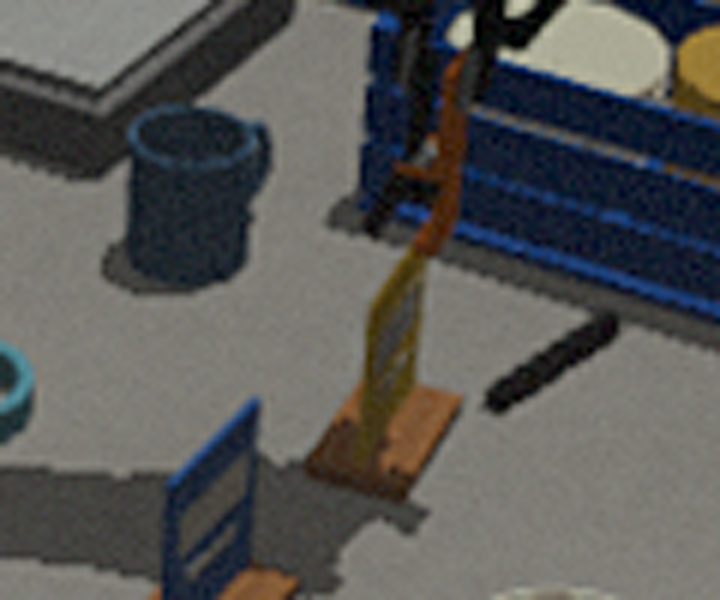

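The clip (orange jaw at (430,235), black jaw at (380,215)) hovers just above the yellow card, with its edge (395,290) lined up between the jaws. The gape is centred within about 1 mm, so I'm lowering it.

```bash
python3 -m crank '[[[0,0.08,1],[0,0,0]],[[0,0.08,1],[0,0,0]],[[0,0.08,1],[0,0,0]],[[0,0,0],[0,0,0]]]'
python3 -m crank '[[[0,0.07,0.9],[0,0,0]],[[0,0.04,0.5],[0,0,0]],[[0,0,0],[0,0,0]],[[0,0,0],[0,0,0]],[[0,0,0],[0,0,0]]]'
python3 look.py 7
python3 - <<'E'
import cv2,numpy as np
a=cv2.imread("pics/side7.png")[110:210,270:390]; b=cv2.imread("pics/wrist7.png")[100:350,200:380]
cv2.imwrite("pics/c7.png",np.hstack([cv2.resize(a,(480,400),interpolation=cv2.INTER_CUBIC),cv2.resize(b,(288,400))]))
E
```

```text
clock: 11.05
tcp_pos: [0.6113, 0.2953, 0.1907]
orientation: [-2.038, -2.309, 0.099]
contact_force: [-0.6, 0.4, -1.0]
grip_width: 0.024
gripper_force: 38.7
clock: 11.55
tcp_pos: [0.6128, 0.2958, 0.1795]
orientation: [-2.04, -2.31, 0.093]
contact_force: [-0.3, 0.2, -0.9]
grip_width: 0.0245
gripper_force: 38.7
wrist card edge 207 [[-0.0032, 0.0307, -0.0058], [-0.0008, 0.0396, -0.001], [0.0008, 0.0479, 0.0002]] angle off [-0.0334  0.0003]
 orange z -0.03 215 X [0.0094 0.0123 0.0157] Y [-0.0137  0.0035]
 orange z 0.0 30 X [-0.006   0.0112  0.0143] Y [-0.0145  0.0156]
 orange z 0.015 528 X [-0.005   0.0097  0.022 ] Y [-0.0212  0.0342]
 orange z 0.03 86 X [0.004  0.0196 0.0217] Y [-0.0102  0.0207]
 orange z 0.045 103 X [0.0173 0.0195 0.0217] Y [0.0199 0.0211]
 orange z 0.06 178 X [0.0173 0.0205 0.0224] Y [-0.0016  0.0212]
 orange z 0.075 1028 X [0.0172 0.0196 0.0218] Y [-0.0129  0.0212]
 orange z 0.09 7 X [-0.0014 -0.0004 -0.    ] Y [-0.0033  0.0011]
 orange z 0.105 8 X [-0.0013 -0.001  -0.0006] Y [-0.0004  0.0017]
 orange z 0.12 41 X [0.0055 0.0141 0.0163] Y [0.0164 0.0182]
 orange z -0.03 13 X [-0.0148  0.0111  0.0179] Y [-0.0175  0.011 ]
 orange z -0.015 12 X [0.0181 0.0209 0.023 ] Y [-0.0201 -0.0003]
 orange z 0.0 12 X [0.009  0.0217 0.0227] Y [-0.0216  0.0171]
 orange z 0.015 38 X [-0.0019  0.0172  0.023 ] Y [-0.0349  0.0219]
 orange z 0.03 16 X [0.007  0.0213 0.0237] Y [-0.0223  0.0123]
 orange z 0.045 14 X [0.0185 0.0209 0.0232] Y [-0.0205  0.0076]
 orange z 0.06 9 X [0.0072 0.0188 0.0225] Y [-0.018  -0.0048]
 orange z 0.075 13 X [-0.0009  0.0197  0.0214] Y [-0.0211  0.0045]
tcp card 0.00955347276212436 0.006198130245453764 0.05951120296699308
```

View pics/c7.png

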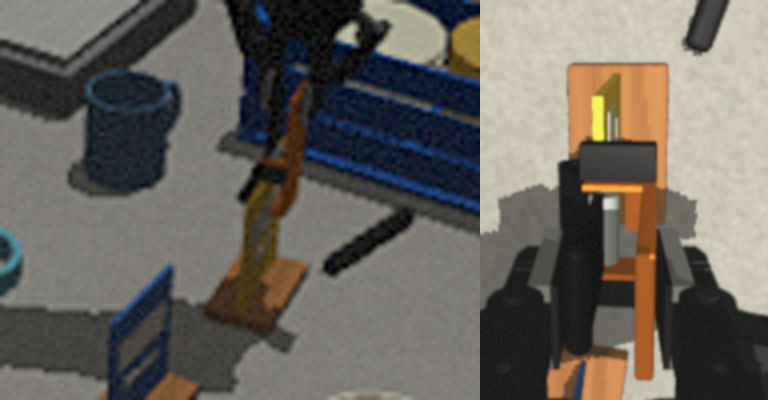

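The jaws straddle the card's edge: orange on one side at (285,200), black on the other at (245,190). The tips are about 19 mm below the edge and there is no contact force. Handing in.

```bash
python3 -c "
from bench import r
print(r.hand_in())"
```

```text
the job is handed in; nothing more can be done
None
```

I handed the job in at about 12 s on the robot clock with the clip squeezed wide open over the middle of the yellow card's top edge, by my measurements one jaw on each side, lips about 19 mm below the edge and no contact force; the judge returned no verdict.

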